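Blow the lint out of the washers' drain filters

ROBOT

A 7-joint arm with a two-finger parallel gripper is mounted at the origin on the work surface. World frame = base frame: x ahead of the robot, y to its left, z up, the work surface at z = 0. Lengths are in m, angles in rad, forces in N, time in s.
With the tool pointing down it reaches from about 0.4 to 0.9 m from the base axis. Payload 5.6 kg.
Tool frame: the origin (TCP) lies midway between the tips of the shut fingers; the grasp point (between the pads) lies 19 mm behind it; y points along the fingers, z is the direction in which the jaws open and shut, and the axes are right-handed (so a half turn about y gives the same grasp; the last joint's range is limited). The gripper opens to 92 mm and grips with 3 to 60 N. Pads are 20 mm wide; open, the fingers measure 128 mm over their backs; the gripper's body (75 mm by 189 mm) begins 69 mm behind the grasp point.
Start: joints at [1.069, 0.468, -0.012, 1.603, 0.006, 1.071, -0.056], TCP at [0.288, -0.583, 0.215] pointing down, gripper open.
Joint ranges: [-2.53, 2.53], [-0.31, 2.02], [-1.57, 1.55], [0.28, 2.44], [-1.29, 4.43], [0.15, 1.84], [-2.92, 2.92]. Speed limits (rad/s): [2.57, 2.57, 3.14, 3.14, 3.14, 3.14, 3.14].

INTERFACE

Orientations are given as a 3x3 rotation matrix whose columns are the frame's x, y, z axes.
In Python, from station import env, effector, solver, viewer, workorder, search_frame, tip_of gives the robot as it stands. Calls block until the motion is done:
- env.reach(position, orientation): joint-space move of the TCP to a pose.
- env.movel(position, frame=None, rate=0.15): straight line of the TCP; frame=None keeps the orientation; rate is the mean speed in m/s.
- env.goto_joints(angles): joint-space move.
- effector.release() and effector.grasp(squeeze=None): open the fingers fully, or close them until they stop; squeeze is the grip in N (None keeps the last).
- env.pause(seconds).
- solver.inverse_kinematics(position, orientation): joint angles nearest the present ones, or None.
- env.sense(): the state.
- viewer.read_camera(name): name is "side" or "top"; returns (picture, depth): 420x560x3 uint8, red, green, blue; 420x560 float32, m along the optical axis (not along the pixel's ray), 0 where there is no reading.
- viewer.camera_info(name): a dict with "intrinsics" (3x3 intrinsics, pixels), "dist_coeffs" ([k1, k2, p1, p2, k3] as OpenCV has them; the pictures are not rectified), "eye" and "rotation" of the camera in the world. Camera axes: x right, y up, looking along -z (the intrinsics and any distortion apply to the point x, -y, -z); pixel columns grow to the right and rows downward; lengths in m; the calibration is good to about 2 mm. A picture is of the moment at which its call begins. camera_info takes no time and is no camera call.
A pose or a line that the arm cannot do raises env.PlanningError and nothing moves.
- workorder.finish_job(): hands the job in, once; it reports no verdict.
Trained networks look in the newest picture that a camera, given by its name, has taken for a name from the list of things; names that differ only in an ending like _2 or _b are one class to them, and where a whole thing is asked for, a point or a joint stands for the part that bears it (a point fixed in the world has none). Each returns a list of dicts, best first, with "score" (0 to 1); they miss things now and then, are a little off and sometimes report something else, mostly with a low value. They report only what shows in the picture. A call takes as long as a camera call.
- search_frame(camera, name): "at" ([x, y, z] in m, in world coordinates, good to about 4 mm: the middle of the surface that is visible of it).
- tip_of(camera, name): "at" ([x, y, z] in m, in world coordinates, good to about 4 mm: a listed point, or the origin of a listed thing).
The state is a dict: "t": time; "joint_positions": joint angles; "joint_velocities": joint speeds; "tau": joint torques, N m; "ee_pos": TCP position; "tcp_rot": TCP orientation; "wrist_force": force on the tool from outside, world axes, zero at the start; "moment": the same for the moment, N m; "gripper_width": finger opening in m.
Only numpy, scipy, OpenCV 4.12 (cv2) and the standard library are available. Lean on these libraries where they do the work, as an engineer would, in place of code of your own. Each camera call takes 0.05 s, during which the arm holds its last target.

TASK

Blow the lint out of the washers' drain filters: with every green-capped filter from the counter in the metal blow-off tray, the air slide valve pushed fully on and the yellow throttle lever turned to half open (over the red mark, 45 degrees), squeeze the air gun's red lever fully for about a second and let it go. Afterwards slide the air fully off again, leave the throttle at half, and put all the filters in the blue drying tray. Do not disturb the other things on the counter.

Things in the scene. Friction and masses are not known exactly. Their poses are not given: they have to be found in the camera images.
- filter1: drain-pump lint filter of a washing machine, loose, 90 g: a round green screw cap 62 mm across and 18 mm high, and on it a white cylindrical strainer cage 38 mm across, total height 80 mm. Starts standing on its cap on the counter; may be absent. Origin: on its axis, halfway up, 40 mm from the cap's underside; z runs along its axis from the cap to the end of the cage.
- filter2: drain-pump lint filter of a washing machine, loose, 90 g: a round green screw cap 62 mm across and 18 mm high, and on it a white cylindrical strainer cage 38 mm across, total height 80 mm. Starts standing on its cap on the counter; may be absent. Origin: on its axis, halfway up, 40 mm from the cap's underside; z runs along its axis from the cap to the end of the cage.
- filter3: drain-pump lint filter of a washing machine, loose, 90 g: a round green screw cap 62 mm across and 18 mm high, and on it a white cylindrical strainer cage 38 mm across, total height 80 mm. Starts standing on its cap on the counter; may be absent. Origin: on its axis, halfway up, 40 mm from the cap's underside; z runs along its axis from the cap to the end of the cage.
- filter4: drain-pump lint filter of a washing machine, loose, 90 g: a round green screw cap 62 mm across and 18 mm high, and on it a white cylindrical strainer cage 38 mm across, total height 80 mm. Starts standing on its cap on the counter; may be absent. Origin: on its axis, halfway up, 40 mm from the cap's underside; z runs along its axis from the cap to the end of the cage.
- blow_stand: fixed blow-off stand on a dark steel base plate 6 mm thick; origin on the plate's underside, x away from the robot, y to the left. An open metal tray lies at y = -0.105; a clear guard 106 mm high, 200 mm wide stands at its right end (y = -0.216); a blue air gun is clamped along y at x = 0, its orange nozzle (y = 0.015 to 0.045) pointing at the tray, its red lever on the +x side.
- blow_tray (a point): centre of the upper face of the blow-off tray's floor, 9 mm above the counter. The tray is 184 x 184 mm inside, its rim 27 mm above this floor, walls 3 mm; sides along the stand's x and y. Axes as the stand.
- gun_grip (a point): point on the axis of the gun's round grip (26 mm thick, along the stand's y), 65 mm above the counter, level with trigger_pad. The grip is free all round for 59 mm towards the tray and 34 mm away from it, where steel clamps hold it from below. Axes as the stand.
- trigger_pad (a point): point on the outer (+x) face of the red lever, 80 mm from its vertical hinge (at the nozzle end), where a finger squeezes it towards the grip. Lever 18 mm high, 6 mm thick, 110 mm long. Its face here is about 51 mm from the far (-x) side of the grip at rest, 35 mm when fully squeezed.
- trigger (a joint): angle of the sprung lever of the air gun in rad: 0 released, 0.2 fully squeezed (its stop). Squeezing moves it towards the grip (-x of the stand); at trigger_pad it takes 3 N to start and 9 N to reach the stop. It springs back by itself.
- air_line: fixed air pipe on a grey base plate 300 x 85 mm (origin under its centre); x along the pipe, away from the robot, pipe axis 55 mm above the counter. From the robot outwards: brass throttle ball valve (x = -0.09), yellow lever over a white sector plate with a red mark at half; small gauge (x = -0.028, top 107 mm above the counter); black slide valve.
- air_slide (a joint): position in m of the slide valve's sleeve (hand slide shut-off valve) along the pipe: 0 air off (end stop nearer the robot), 0.035 air on (end stop away from the robot, +x of air_line). Stays where left; about 3 N of friction.
- slide_grip (a point): centre of the black slide-valve sleeve with its yellow band, on the pipe axis 55 mm above the counter; moves with it. Sleeve 40 mm in diameter between two 45 mm flanges, 47 mm long, free on both sides. Axes as air_line.
- throttle (a joint): angle of the throttle valve's lever in rad: 0 closed (lever square to the pipe, pointing along -y of air_line), 1.571 fully open (lever along the pipe, +x of air_line), 0.785 half open (lever over the red mark). Opening turns it counter-clockwise seen from above. Stays where left; friction torque 0.12 N m.
- throttle_axis (a point): point on the throttle lever's vertical turning axis at the mid-height of its yellow grip, 92 mm above the counter. Does not move with the lever.
- throttle_grip (a point): point in the yellow grip of the throttle lever, 75 mm from the turning axis, 92 mm above the counter; moves with it. The grip is 18 mm wide, 14 mm high and reaches from 33 to 105 mm from the axis; nothing beside or under it beyond 62 mm from the axis.
- drying_tray: blue plastic draining tray, fixed on the counter, 180 x 180 x 30 mm outside, walls 4 mm. Origin: centre of its underside; sides along its x and y.
- drying_floor (a point): centre of the upper face of the drying tray's floor, 5 mm above the counter; 172 x 172 mm inside. Axes as the tray.
- calculator: bystander: black desk calculator 105 x 150 x 16 mm; origin under its centre
- receipt_pad: bystander: yellow receipt pad 100 x 145 x 10 mm; origin under its centre
- pen: bystander: blue ballpoint pen 140 mm long, 9 mm thick, along its x; origin under its centre
- drinks_can: bystander: plain red drinks can, 66 mm across, 115 mm high; origin under its centre
- grease_jar: bystander: small amber jar with white lid, 52 mm across, 55 mm high; origin under its centre
- tape_roll: bystander: small roll of brown tape lying flat, 52 mm across, 19 mm high; origin under its centre
- screwdriver: bystander: screwdriver lying on the counter, handle to its -x; origin under its centre

How it is judged:
On the way, in this order (a step that is already met when the one before it is completed fails the run):
1. every filter is in the blow-off tray, the air slide is fully on and the throttle is half open (in any order) (x of filter1 in the frame of blow_tray between -0.068 and 0.068 m and y of filter1 in the frame of blow_tray between -0.068 and 0.068 m and z of filter1 in the frame of blow_tray between 0.01 and 0.048 m and x of filter2 in the frame of blow_tray between -0.068 and 0.068 m and y of filter2 in the frame of blow_tray between -0.068 and 0.068 m and z of filter2 in the frame of blow_tray between 0.01 and 0.048 m and x of filter3 in the frame of blow_tray between -0.068 and 0.068 m and y of filter3 in the frame of blow_tray between -0.068 and 0.068 m and z of filter3 in the frame of blow_tray between 0.01 and 0.048 m and x of filter4 in the frame of blow_tray between -0.068 and 0.068 m and y of filter4 in the frame of blow_tray between -0.068 and 0.068 m and z of filter4 in the frame of blow_tray between 0.01 and 0.048 m and value of joint air_slide above 0.031 m and value of joint throttle between 0.6954 and 0.8754 rad), for 0.2 s.
2. the gun's lever is squeezed fully and held half a second, with the filters in the blow-off tray, the air on and the throttle half open (all of step 1 and value of joint trigger above 0.165 rad), for 0.5 s.
3. the lever is let go (value of joint trigger below 0.03 rad), for 0.1 s.
At the end, for the whole second after the job is handed in: Every filter rests on the drying tray's floor (mid-point within 64 mm of its centre along each side and below 48 mm above the floor: not on the rim, not stacked), the air slide is within 4 mm of off, the throttle within 5 degrees of half open, the gun's lever released (x of filter1 in the frame of drying_floor between -0.064 and 0.064 m and y of filter1 in the frame of drying_floor between -0.064 and 0.064 m and z of filter1 in the frame of drying_floor between 0.01 and 0.048 m and x of filter2 in the frame of drying_floor between -0.064 and 0.064 m and y of filter2 in the frame of drying_floor between -0.064 and 0.064 m and z of filter2 in the frame of drying_floor between 0.01 and 0.048 m and x of filter3 in the frame of drying_floor between -0.064 and 0.064 m and y of filter3 in the frame of drying_floor between -0.064 and 0.064 m and z of filter3 in the frame of drying_floor between 0.01 and 0.048 m and x of filter4 in the frame of drying_floor between -0.064 and 0.064 m and y of filter4 in the frame of drying_floor between -0.064 and 0.064 m and z of filter4 in the frame of drying_floor between 0.01 and 0.048 m and linear speed of each of filter1, filter2, filter3, filter4 below 0.03 m/s and value of joint air_slide below 0.004 m and value of joint throttle between 0.6954 and 0.8754 rad and value of joint trigger below 0.03 rad); the robot touches nothing.
It fails at once if one of the other things on the counter (calculator, receipt pad, pen, drinks can, jar, tape roll, screwdriver) is moved by more than 30 mm (distance of any of calculator, receipt_pad, pen, drinks_can, grease_jar, tape_roll, screwdriver from where it was at the start of the episode above 0.03 m).
Of filter1, filter2, filter3, filter4 only 2 to 3 are there at a start; the rules pass over those that are not, and their reading is None.
At some moment in a run one of filter1, filter2, filter3, filter4 may be knocked a few centimetres aside while the robot is not near it.
Once in a run the grip may slacken for a moment while it holds something.
It also fails if it takes over 210 s, if anything falls off the work surface, if the arm or the gripper's body presses on something with over 40 N, if the wrist force passes 120 N, or if a joint passes its speed limit or range.

## Working session

There is one attempt and no reset: what is moved stays moved. The work goes in short steps, each a Python script; the robot and the scene stay as the last script left them, time stands still between calls to the robot, and variables do not carry over. Pictures are saved under pics/ and viewed, and the job is handed in when it is done.

```bash
ls; mkdir -p pics; python3 - <<'E'
from station import env, effector, solver, viewer, workorder, search_frame, tip_of
import cv2, numpy as np
s=env.sense(); print(s['t'],s['ee_pos'],s['tcp_rot'],s['gripper_width'])
for c in('top','side'):
    p,d=viewer.read_camera(c); cv2.imwrite(f'pics/{c}0.png',p[:,:,::-1]); i=viewer.camera_info(c); print(c,i)
    for n in ['filter1','blow_stand','blow_tray','gun_grip','trigger_pad','air_line','slide_grip','throttle_axis','throttle_grip','drying_tray','drying_floor','calculator','drinks_can','grease_jar','tape_roll','pen','receipt_pad','screwdriver']:
        print(c,n,[(np.round(r['at'],3).tolist(),round(r['score'],2)) for r in tip_of(c,n)][:5])
print(env.sense()['t'])
E
```

```text
pics
0.0 [ 0.28752417 -0.58230318  0.21362794] [[-8.96635474e-01 -8.96618183e-04  4.42768588e-01]
 [-4.42769477e-01  1.51800621e-03 -8.96634199e-01]
 [ 1.31813058e-04 -9.99998446e-01 -1.75809338e-03]] 0.092145384530406
top {'intrinsics': array([[391.52312201,   0.        , 284.59486693],
       [  0.        , 391.52312201, 209.0468546 ],
       [  0.        ,   0.        ,   1.        ]]), 'dist_coeffs': array([-0.02625721,  0.        ,  0.        ,  0.        ,  0.        ]), 'eye': array([ 0.33662824, -0.01203988,  1.07907863]), 'rotation': array([[-0.01284017,  0.98305166, -0.18287856],
       [-0.9996563 , -0.0168009 , -0.0201248 ],
       [-0.02285624,  0.1825573 ,  0.98292951]])}
top filter1 [([0.428, 0.175, 0.041], 0.91), ([0.443, -0.132, 0.042], 0.65)]
top blow_stand [([0.65, 0.085, 0.0], 0.61)]
top blow_tray [([0.646, -0.02, 0.008], 0.56)]
top gun_grip [([0.661, 0.251, 0.067], 0.93), ([0.253, 0.275, -0.001], 0.4)]
top trigger_pad [([0.703, 0.247, 0.065], 0.53)]
top air_line [([0.444, -0.134, 0.039], 0.71), ([0.653, 0.086, 0.0], 0.65), ([0.542, -0.278, 0.0], 0.56)]
top slide_
[... 1571 characters left out ...]
, 0.042], 0.67)]
side slide_grip []
side throttle_axis [([0.46, -0.285, 0.093], 0.92)]
side throttle_grip [([0.475, -0.357, 0.086], 0.52)]
side drying_tray [([0.469, 0.346, -0.003], 0.8), ([0.758, 0.208, -0.002], 0.42)]
side drying_floor [([0.467, 0.347, 0.006], 0.66)]
side calculator [([0.369, -0.411, 0.002], 0.83), ([0.654, 0.086, 0.003], 0.64)]
side drinks_can [([0.653, 0.408, 0.0], 0.95)]
side grease_jar [([0.749, -0.244, 0.004], 0.43)]
side tape_roll [([0.547, 0.16, 0.001], 0.75)]
side pen [([0.366, 0.042, -0.002], 0.58)]
side receipt_pad [([0.254, 0.276, -0.002], 0.77), ([0.648, -0.016, 0.009], 0.54), ([0.609, -0.275, 0.056], 0.21)]
side screwdriver [([0.759, 0.208, -0.001], 0.76)]
1.9
```

View pics/top0.png

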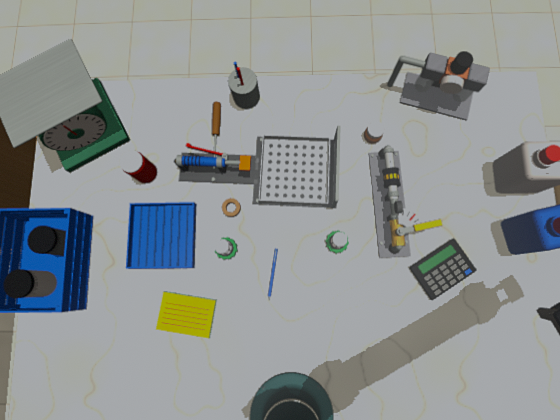

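View pics/side0.png

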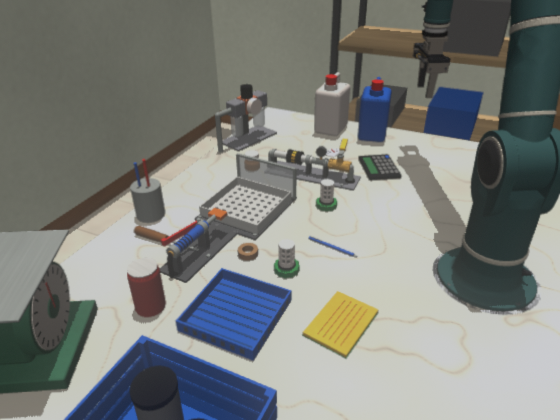

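```bash
cat > h.py <<'E'
from station import env, effector, solver, viewer, workorder, search_frame, tip_of
import cv2, numpy as np, json
def R(th):
    c,s=np.cos(th),np.sin(th); return np.array([[s,0,c],[-c,0,s],[0,-1,0.]])
def best(p,th):
    "equivalent half-turn with less joint travel and less wrist excursion"
    q0=np.array(env.sense()['joint_positions']); o=[]
    for t in (th,th+np.pi):
        q=solver.inverse_kinematics(np.array(p),R(t))
        if q is not None: o.append((abs(q[6])+0.3*np.abs(np.array(q)-q0).max(),t,q))
    if not o: raise RuntimeError('no ik')
    return min(o,key=lambda a:a[0])[1]
def snap(tag,cams=('top','side'),crop=None):
    for c in cams:
        p,d=viewer.read_camera(c); im=p[:,:,::-1]
        if crop and c in crop:
            x0,y0,x1,y1=crop[c]; im=im[y0:y1,x0:x1]; f=min(800/(x1-x0),600/(y1-y0)); im=cv2.resize(im,None,fx=f,fy=f,interpolation=cv2.INTER_CUBIC)
        cv2.imwrite(f'pics/{tag}_{c}.png',im)
def fl(name='filter1',th=0.4):
    out=[]
    for c in('top','side'):
        viewer.read_camera(c)
        for r in tip_of(c,name): out.append((c,np.round(r['at'],3).tolist(),round(r['score'],2)))
    return out
def st(m=''):
    s=env.sense(); print(m,'t',round(s['t'],2),np.round(s['ee_pos'],4),'w',round(s['gripper_width'],4),'F',np.round(s['wrist_force'],1)); return s
E
python3 - <<'E'
from h import *
acc={}
for k in range(4):
    for c in('top','side'):
        viewer.read_camera(c)
        for n in ['blow_tray','gun_grip','trigger_pad','air_line','slide_grip','throttle_axis','throttle_grip','drying_floor']:
            r=tip_of(c,n)
            if r: acc.setdefault(n,[]).append([c[0]]+np.round(r[0]['at'],3).tolist())
for n,v in acc.items(): print(n,np.median([x[1:] for x in v],0),v)
snap('a',crop={'top':(360,130,460,270),'side':(240,120,400,220)})
p=cv2.imread('pics/top0.png')[120:220,170:350]; cv2.imwrite('pics/gun.png',cv2.resize(p,None,fx=4.4,fy=4.4,interpolation=2))
st()
E
```

```text
blow_tray [ 0.647 -0.019  0.01 ] [['t', 0.646, -0.019, 0.01], ['s', 0.648, -0.019, 0.01], ['s', 0.647, -0.017, 0.008], ['t', 0.646, -0.02, 0.01], ['s', 0.65, -0.018, 0.009], ['t', 0.646, -0.02, 0.009], ['s', 0.65, -0.018, 0.01]]
gun_grip [0.6645 0.252  0.065 ] [['t', 0.664, 0.25, 0.067], ['s', 0.662, 0.253, 0.062], ['t', 0.661, 0.252, 0.065], ['s', 0.665, 0.254, 0.065], ['t', 0.666, 0.252, 0.066], ['s', 0.663, 0.256, 0.062], ['t', 0.665, 0.251, 0.064], ['s', 0.665, 0.252, 0.066]]
trigger_pad [0.7015 0.245  0.066 ] [['t', 0.7, 0.246, 0.066], ['s', 0.704, 0.248, 0.068], ['t', 0.703, 0.245, 0.063], ['s', 0.7, 0.244, 0.069], ['t', 0.701, 0.244, 0.066], ['s', 0.7, 0.245, 0.066], ['t', 0.702, 0.245, 0.065], ['s', 0.703, 0.242, 0.068]]
air_line [ 0.548  -0.2785  0.001 ] [['t', 0.545, -0.28, -0.002], ['s', 0.551, -0.278, 0.005], ['t', 0.545, -0.277, -0.0], ['s', 0.551, -0.277, 0.002], ['t', 0.542, -0.28, -0.002], ['s', 0.552, -0.279, 0.002], ['t', 0.544, -0.278, -0.001], ['s', 0.552, -0.279, 0.004]]
slide_grip [ 0.61   -0.276   0.0535] [['t', 0.611, -0.275, 0.053], ['s', 0.368, -0.411, 0.002
[... 332 characters left out ...]
t', 0.458, -0.282, 0.093], ['s', 0.461, -0.28, 0.094], ['t', 0.462, -0.281, 0.096], ['s', 0.46, -0.282, 0.094]]
throttle_grip [ 0.474  -0.3575  0.0905] [['t', 0.474, -0.358, 0.091], ['s', 0.474, -0.357, 0.087], ['t', 0.474, -0.36, 0.091], ['s', 0.46, -0.284, 0.095], ['t', 0.474, -0.36, 0.09], ['s', 0.545, 0.162, 0.001], ['t', 0.474, -0.357, 0.094], ['s', 0.474, -0.358, 0.09]]
drying_floor [0.4665 0.3465 0.0045] [['t', 0.466, 0.346, 0.008], ['s', 0.368, 0.046, -0.001], ['t', 0.469, 0.347, 0.004], ['s', 0.467, 0.349, 0.004], ['t', 0.465, 0.345, 0.006], ['s', 0.47, 0.346, 0.005], ['t', 0.465, 0.348, 0.006], ['s', 0.468, 0.349, 0.002]]
 t 5.6 [ 0.2878 -0.5828  0.2146] w 0.0923 F [-0.1  0.8  0.4]
```

View pics/a_top.png

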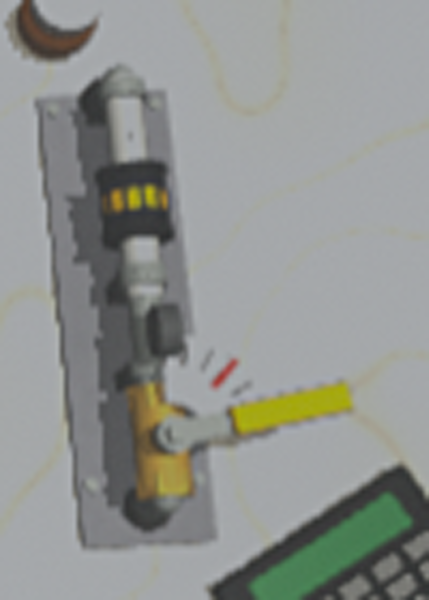

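View pics/gun.png

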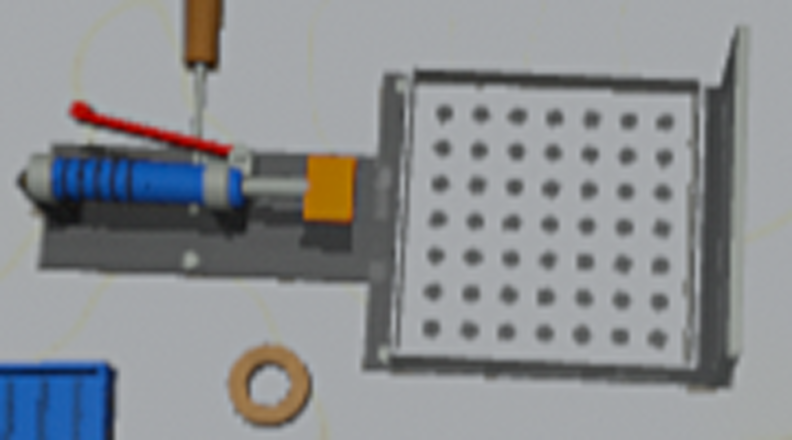

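```bash
cat >> h.py <<'E'
def pix(c,uv,z=None,d=None):
    i=viewer.camera_info(c); u=cv2.undistortPoints(np.array([[uv]],float),i['intrinsics'],i['dist_coeffs'])[0,0]
    ray=i['rotation']@np.array([u[0],-u[1],-1.]); e=i['eye']
    return e+ray*(d if d is not None else (z-e[2])/ray[2])
E
python3 - <<'E'
from h import *
d=viewer.read_camera('top')[1]
def a(x,y): return (360+x*100/428.57, 130+y/4.2857)
def g(x,y): return (170+x/4.4,120+y/4.4)
def yaw(p,q,z): 
    v=pix('top',q,z)-pix('top',p,z); return np.degrees(np.arctan2(v[1],v[0]))
print('line', yaw(a(82,548),a(37,100),.006),yaw(a(215,538),a(165,92),.006))
print('stand(-y dir)+90', yaw(g(40,268),g(365,280),.006)+90,yaw(g(415,72),g(698,82),.036)+90,yaw(g(390,357),g(693,367),.036)+90,yaw(g(396,350),g(412,85),.036))
for n,xy in dict(mark=(225,373),mark1=(215,386),mark2=(237,360),ax=(170,432),g1=(235,420),g2=(350,396)).items():
    u=a(*xy); dd=d[int(round(u[1])),int(round(u[0]))]; print(n,np.round(pix('top',u,d=dd),4))
print('drying', )
E
```

```text
line 2.5116610089313043 2.347064627550592
stand(-y dir)+90 -3.2726390733873387 -3.3529270871436694 -2.93061786329676 -3.4492099964030483
mark [ 0.4954 -0.3194  0.0837]
mark1 [ 0.4881 -0.3138  0.0808]
mark2 [ 0.5031 -0.3271  0.0841]
ax [ 0.4587 -0.2804  0.0977]
g1 [ 0.4651 -0.3189  0.0978]
g2 [ 0.4918 -0.4235  0.0038]
drying
```

```bash
python3 - <<'E'
import cv2
p=cv2.imread('pics/top0.png')[190:280,110:360]; cv2.imwrite('pics/dry.png',cv2.resize(p,None,fx=3.2,fy=3.2,interpolation=2))
E
```

```text
(no output)
```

View pics/dry.png

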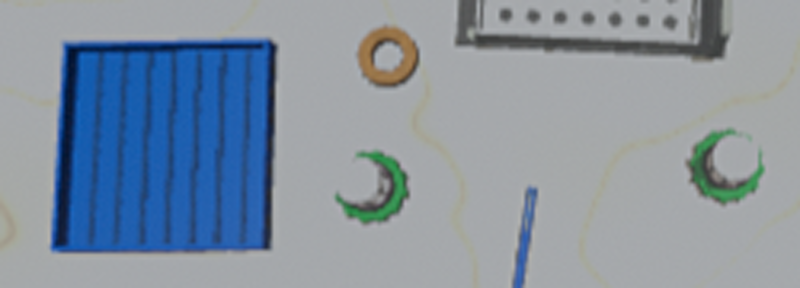

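```bash
python3 - <<'E'
from h import *
A=np.array([0.460,-0.282]); r=0.090
def P(phi,z): p=np.radians(phi); return np.array([A[0]+r*np.cos(p),A[1]+r*np.sin(p),z])
ph0=-79.6; ph1=-42.5
off=np.pi/2
def rot(phi,k): return R(np.radians(phi)+off+k)
t=best(P(ph1,.15),np.radians(ph1)+off); k=t-(np.radians(ph1)+off)
env.reach(P(ph0,.16),rot(ph0,k)); st('above')
env.movel(P(ph0,.073),rate=.12); st('down')
effector.grasp(squeeze=12); s=st('grasp')
for f in np.linspace(ph0,ph1,9)[1:]:
    env.movel(P(f,.073),frame=rot(f,k),rate=.06)
s=st('turned'); print(np.degrees(np.arctan2(s['ee_pos'][1]-A[1],s['ee_pos'][0]-A[0])),s['tcp_rot'][:,2])
snap('thr',crop={'top':(340,130,480,270),'side':(240,100,400,220)})
E
```

```text
above t 6.77 [ 0.4754 -0.3723  0.1601] w 0.0921 F [-0.5  0.1  1. ]
down t 7.64 [ 0.4767 -0.3709  0.0736] w 0.0919 F [ 0.6 -0.4  0.8]
grasp t 8.75 [ 0.4766 -0.3706  0.073 ] w 0.0179 F [ 1.2 -0.2 -1.2]
turned t 10.95 [ 0.526  -0.3429  0.073 ] w 0.0179 F [-1.7  0.2  1.4]
-42.72160353115397 [ 6.77539489e-01  7.35486326e-01 -3.24854678e-04]
```

View pics/thr_side.png

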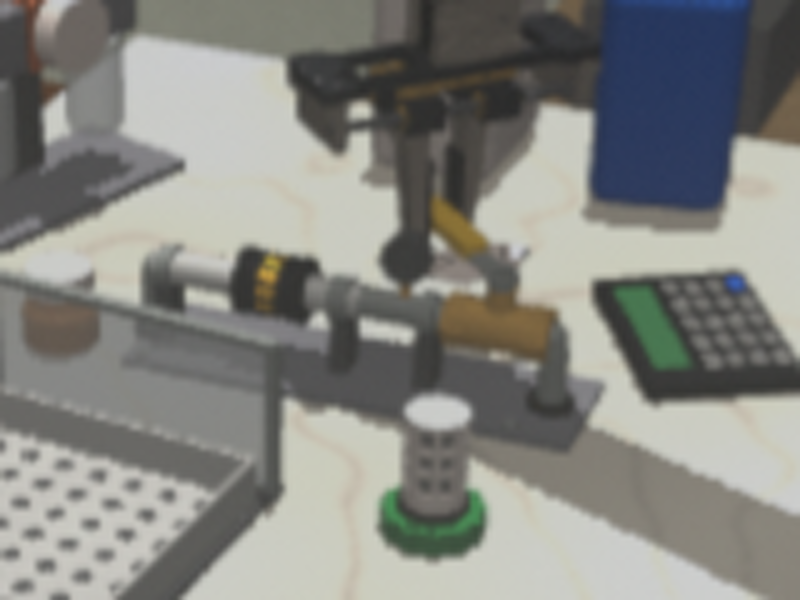

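View pics/thr_top.png

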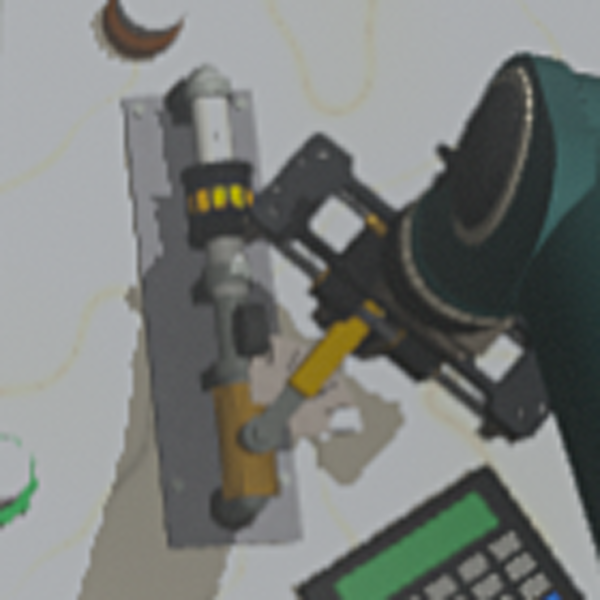

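```bash
python3 - <<'E'
from h import *
effector.release(); st('open')
s=env.sense(); p=np.array(s['ee_pos']); env.movel([p[0],p[1],.17],rate=.15)
# go above slide
S=np.array([0.610,-0.2755]); y=np.radians(2.4)
th=best([S[0],S[1],.1],y+np.pi/2)
json.dump(dict(th=th),open('slide.json','w'))
env.reach([S[0],S[1],.17],R(th)); st('above slide')
acc=[]
for c in ('top','side'):
    viewer.read_camera(c)
    for n in('throttle_grip','throttle_axis','slide_grip'):
        print(c,n,[(np.round(r['at'],3).tolist(),round(r['score'],2)) for r in tip_of(c,n)][:2])
snap('thr2',crop={'top':(340,130,480,270),'side':(240,100,400,220)})
E
```

```text
open t 12.21 [ 0.5264 -0.3428  0.073 ] w 0.0918 F [1.1 0.4 0. ]
above slide t 13.59 [ 0.6091 -0.2756  0.1683] w 0.0919 F [-1.2 -0.4  0.1]
top throttle_grip [([0.513, -0.335, 0.089], 0.69)]
top throttle_axis [([0.461, -0.28, 0.092], 0.66)]
top slide_grip [([0.703, 0.242, 0.066], 0.68)]
side throttle_grip [([0.513, -0.333, 0.089], 0.57), ([0.547, 0.161, 0.002], 0.41)]
side throttle_axis [([0.46, -0.282, 0.095], 0.75)]
side slide_grip [([0.61, -0.272, 0.054], 0.77)]
```

View pics/thr2_top.png

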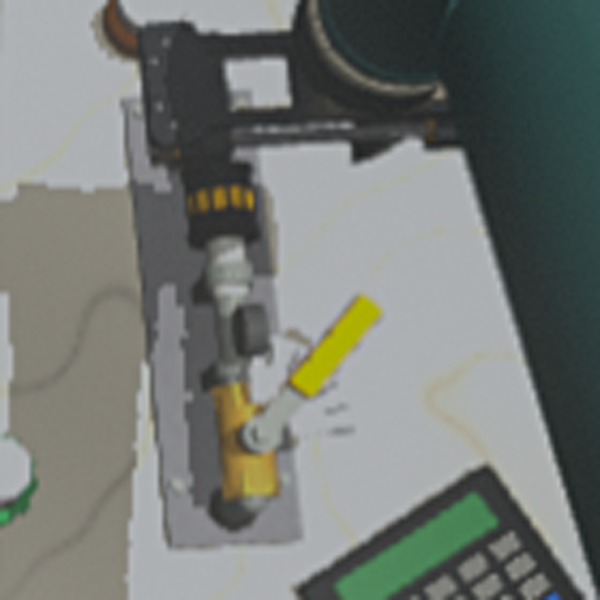

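View pics/thr2_side.png

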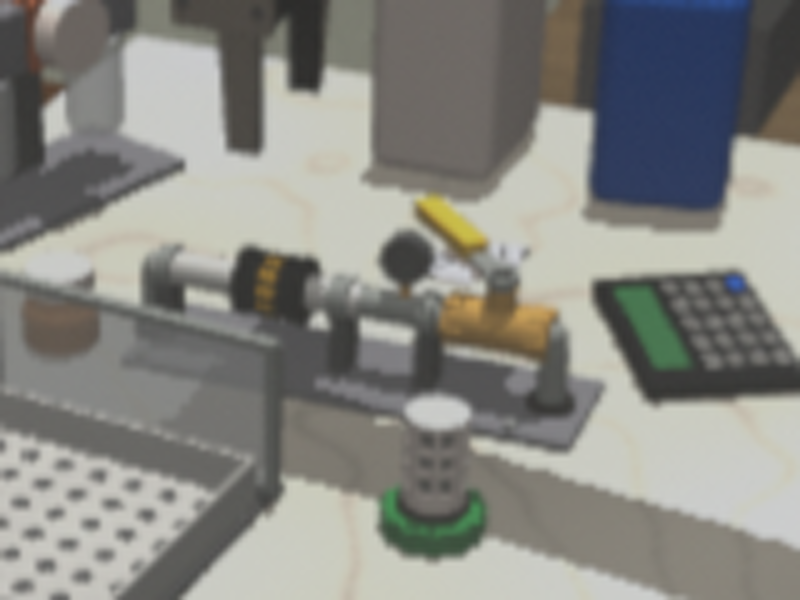

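```bash
python3 - <<'E'
from h import *
p,d=viewer.read_camera('top')
m=(p[:,:,0]>150)&(p[:,:,1]>140)&(p[:,:,2]<60); m[:, :400]=0; m[:190]=0; m[250:]=0
ys,xs=np.nonzero(m); print(len(xs),xs.min(),xs.max(),ys.min(),ys.max())
q=np.array([pix('top',(x,y),z=.099)[:2] for x,y in zip(xs,ys)])
(c,s_,a)=cv2.minAreaRect((q*1000).astype(np.float32)); print(c,s_,a)
v=np.linalg.svd(q-q.mean(0))[2][0]; print('pca',np.degrees(np.arctan2(v[1],v[0])),q.mean(0), 'from axis',np.degrees(np.arctan2(*(q.mean(0)-[.460,-.282])[::-1])))
E
```

```text
150 408 427 199 221
(510.6412353515625, -329.599365234375) (15.389684677124023, 67.3468017578125) 49.29344940185547
pca 138.7887076738742 [ 0.50968008 -0.32934951] from axis -43.62406587384463
```

```bash
python3 - <<'E'
from h import *
th=json.load(open('slide.json'))['th']; y=np.radians(2.4); u=np.array([np.cos(y),np.sin(y)])
S=np.array([0.610,-0.2752])
env.movel([S[0],S[1],.036],frame=R(th),rate=.12); st('down')
effector.grasp(squeeze=20); st('grasp')
for k in (.02,.03,.038):
    e=S+u*k; env.movel([e[0],e[1],.036],rate=.06); s=st(k)
effector.release(); 
s=env.sense();p=s['ee_pos']; env.movel([p[0],p[1],.18],rate=.2); st('up')
for c in ('top','side'):
    viewer.read_camera(c)
    for n in('throttle_grip','slide_grip','filter1'):
        print(c,n,[(np.round(r['at'],3).tolist(),round(r['score'],2)) for r in tip_of(c,n)][:3])
snap('sl',crop={'side':(240,100,400,220)})
E
```

```text
down t 15.41 [ 0.6107 -0.2754  0.037 ] w 0.0919 F [-0.8  0.8 -0.1]
grasp t 16.24 [ 0.6101 -0.2775  0.036 ] w 0.0393 F [ 1.1 -5.1 -0.5]
0.02 t 16.73 [ 0.6299 -0.2766  0.036 ] w 0.0394 F [ 0.5 -5.  -1.2]
0.03 t 17.04 [ 0.6399 -0.2761  0.036 ] w 0.0394 F [ 0.8 -4.8 -1.1]
0.038 t 17.32 [ 0.6429 -0.276   0.0357] w 0.0393 F [-13.4  -3.2   9.1]
up t 19.07 [ 0.647  -0.2736  0.1786] w 0.0921 F [ 0.3 -0.9 -0.1]
top throttle_grip [([0.517, -0.334, 0.092], 0.58)]
top slide_grip [([0.643, -0.274, 0.057], 0.84)]
top filter1 [([0.444, -0.134, 0.038], 0.7), ([0.43, 0.174, 0.038], 0.62)]
side throttle_grip [([0.642, -0.272, 0.053], 0.72), ([0.517, -0.332, 0.09], 0.55)]
side slide_grip [([0.646, -0.274, 0.054], 0.47)]
side filter1 [([0.443, -0.132, 0.045], 0.96), ([0.429, 0.174, 0.046], 0.79)]
```

View pics/sl_side.png

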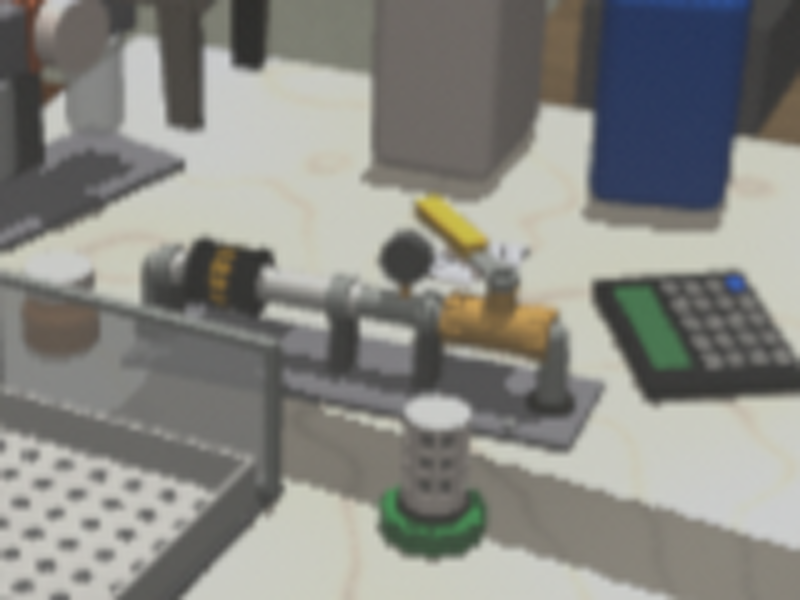

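View pics/sl_top.png

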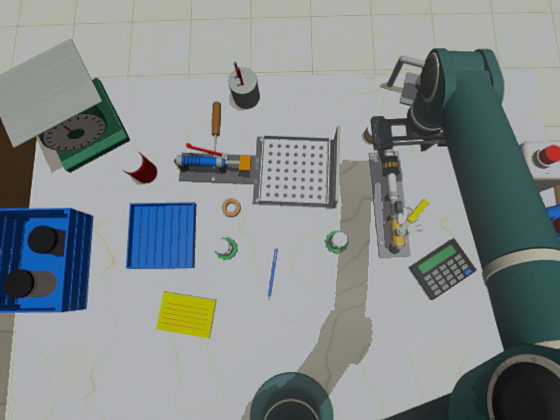

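```bash
cat >> h.py <<'E'
def locate(near,name='filter1',rad=.09):
    pts=[]
    for c in('top','side'):
        viewer.read_camera(c)
        for r in tip_of(c,name):
            if np.hypot(*(np.array(r['at'])[:2]-near))<rad and 0.02<r['at'][2]<.07: pts.append(r['at']); 
    print('loc',np.round(pts,3).tolist()); return np.mean(pts,0)
def carry(p,q,th_p,th_q,zp=.036,zq=.046,lift=.13,sq=30):
    th=best([p[0],p[1],.1],th_p)
    env.reach([p[0],p[1],.16],R(th)); env.movel([p[0],p[1],zp],rate=.15)
    effector.grasp(squeeze=sq); s=st('grasp')
    if s['gripper_width']<.03: print('MISSED'); return False
    env.movel([p[0],p[1],lift],rate=.15); s=st('lift')
    if s['gripper_width']<.03: print('LOST'); return False
    th2=th_q if abs((th_q-th+np.pi)%(2*np.pi)-np.pi)<np.pi/2 else th_q+np.pi
    env.movel([q[0],q[1],lift],frame=R(th2),rate=.22); s=st('over')
    if s['gripper_width']<.03: print('LOST'); return False
    env.movel([q[0],q[1],zq],rate=.1); s=st('down'); effector.release()
    env.movel([q[0],q[1],.17],rate=.2); return True
TH=np.radians(-3.2); ux=np.array([np.cos(TH),np.sin(TH)]); uy=np.array([-np.sin(TH),np.cos(TH)]); T=np.array([.648,-.0185])
E
python3 - <<'E'
from h import *
p=locate([.4435,-.133]); print(carry(p,T-uy*.036,TH,TH))
print(fl()); snap('f1')
E
```

```text
loc [[0.441, -0.136, 0.042], [0.443, -0.13, 0.042]]
grasp t 23.05 [ 0.4418 -0.1332  0.0361] w 0.0375 F [ 0.4 -0.5 -0.2]
lift t 23.82 [ 0.4408 -0.1331  0.1294] w 0.0376 F [-0.1 -0.2 -1.1]
over t 24.97 [ 0.645  -0.055   0.1294] w 0.0374 F [ 0.8 -0.5 -1.3]
down t 25.96 [ 0.6463 -0.0544  0.046 ] w 0.0378 F [-0.7 -0.  -1.1]
True
[('top', [0.454, 0.146, 0.039], 0.79), ('top', [0.643, -0.056, 0.051], 0.55), ('side', [0.454, 0.14, 0.042], 0.98), ('side', [0.647, -0.053, 0.049], 0.67), ('side', [0.515, -0.335, 0.087], 0.54)]
```

View pics/f1_side.png

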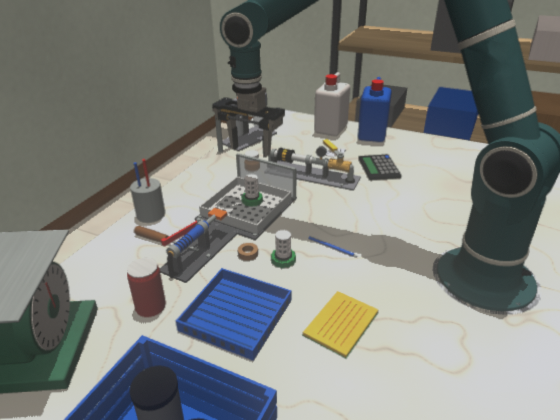

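```bash
python3 - <<'E'
from h import *
p=locate([.454,.143]); print(carry(p,T+uy*.036,TH,TH))
env.reach([.60,.15,.25],R(best([.60,.15,.25],TH)))
print(fl()); snap('f2')
E
```

```text
loc [[0.452, 0.146, 0.04]]
grasp t 31.05 [0.4517 0.1457 0.036 ] w 0.0376 F [ 0.5 -0.6 -1. ]
lift t 31.82 [0.4508 0.1452 0.1293] w 0.0375 F [-0.1  0.4 -1.5]
over t 33.05 [0.6491 0.0184 0.1297] w 0.0377 F [-0.4 -0.7 -1.8]
down t 34.04 [0.6503 0.0176 0.046 ] w 0.0375 F [ 0.1  0.6 -1. ]
True
[('top', [0.653, 0.017, 0.048], 0.96), ('top', [0.647, -0.056, 0.049], 0.9), ('side', [0.648, 0.012, 0.054], 0.74), ('side', [0.647, -0.056, 0.05], 0.6), ('side', [0.259, 0.281, -0.001], 0.38)]
```

View pics/f2_side.png

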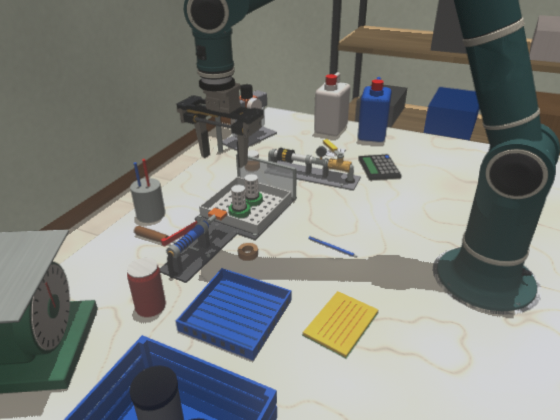

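View pics/f2_top.png

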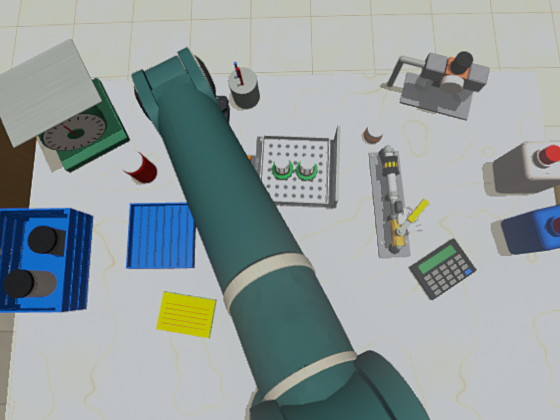

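```bash
python3 - <<'E'
from h import *
G=np.array([.6635,.249])+ux*.004
th=best([G[0],G[1],.1],TH); env.reach([G[0],G[1],.18],R(th)); env.movel([G[0],G[1],.046],rate=.1); st('down')
effector.grasp(squeeze=28); st('sq'); env.pause(.5); st('mid'); snap('trg',cams=('side',),crop={'side':(120,130,320,280)}); env.pause(.5); st('held')
effector.release(); st('rel'); env.pause(.3)
E
```

```text
down t 38.81 [0.668  0.249  0.0469] w 0.0922 F [ 0.  -0.   0.2]
sq t 39.72 [0.6686 0.2506 0.0467] w 0.0339 F [ 4.8  3.3 -1.1]
mid t 40.22 [0.6686 0.2507 0.0467] w 0.0339 F [ 3.9  2.7 -1.5]
held t 40.77 [0.6686 0.2506 0.0467] w 0.0337 F [ 4.2  3.6 -0.9]
rel t 41.73 [0.6671 0.2488 0.0458] w 0.0918 F [-0.4  0.5  0.1]
```

View pics/trg_side.png

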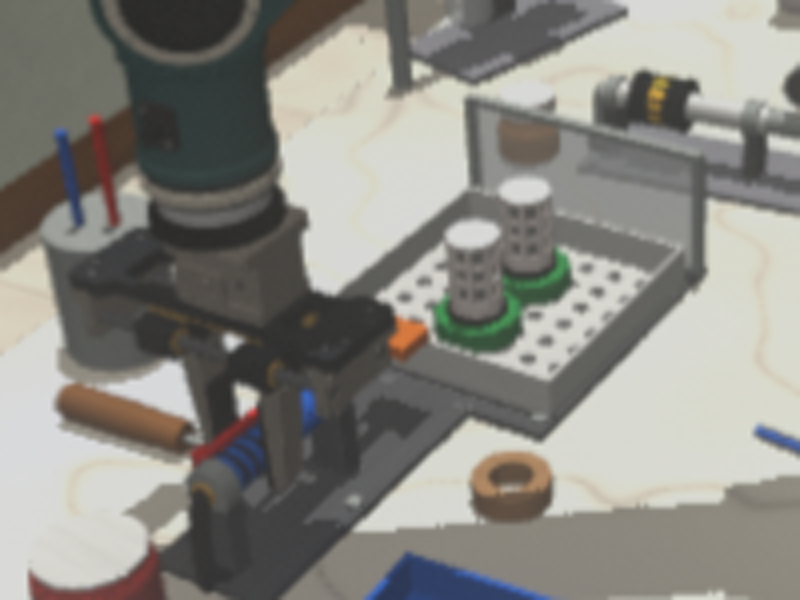

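```bash
python3 - <<'E'
from h import *
s=env.sense();p=s['ee_pos']; env.movel([p[0],p[1],.22],rate=.2); st('up')
viewer.read_camera('top'); p,d=viewer.read_camera('top')
print('trig',[(np.round(r['at'],3).tolist(),round(r['score'],2)) for r in tip_of('top','trigger_pad')][:2])
m=(p[:,:,0]>150)&(p[:,:,1]>140)&(p[:,:,2]<60); m[:, :400]=0; m[:190]=0; m[250:]=0
ys,xs=np.nonzero(m); q=np.array([pix('top',(x,y),z=.099)[:2] for x,y in zip(xs,ys)]); v=np.linalg.svd(q-q.mean(0))[2][0]
print('lever',len(xs),np.degrees(np.arctan2(v[1],v[0])))
cv2.imwrite('pics/trg2.png',p[:,:,::-1])
y=np.radians(2.4); u=np.array([np.cos(y),np.sin(y)]); S=np.array([0.6445,-0.2755])
th=best([S[0],S[1],.1],y+np.pi/2)
env.reach([S[0],S[1],.18],R(th)); env.movel([S[0],S[1],.036],rate=.12); st('down')
effector.grasp(squeeze=20); st('grasp')
for k in (.02,.03,.036,.040):
    e=S-u*k; env.movel([e[0],e[1],.036],rate=.06); s=st(k)
    if np.abs(s['wrist_force'][0])>9: break
effector.release(); p=env.sense()['ee_pos']; env.movel([p[0],p[1],.18],rate=.2)
for c in ('top','side'):
    viewer.read_camera(c)
    for n in('throttle_grip','slide_grip','filter1','trigger_pad'):
        print(c,n,[(np.round(r['at'],3).tolist(),round(r['score'],2)) for r in tip_of(c,n)][:3])
snap('off',crop={'side':(240,100,400,220)})
E
```

```text
up t 43.04 [0.6668 0.2482 0.2185] w 0.0916 F [-0.6 -0.2 -0.3]
trig []
lever 144 137.83711700973595
down t 46.45 [ 0.6452 -0.2758  0.037 ] w 0.0918 F [0.2 0.  0.1]
grasp t 47.28 [ 0.6445 -0.276   0.036 ] w 0.0396 F [ 0.2 -0.9 -1.6]
0.02 t 47.77 [ 0.6234 -0.2768  0.0359] w 0.0391 F [-1.9 -2.5  0.9]
0.03 t 48.08 [ 0.6141 -0.2773  0.036 ] w 0.0394 F [-0.5 -3.1 -1.2]
0.036 t 48.33 [ 0.6095 -0.2775  0.036 ] w 0.0393 F [ 2.  -4.1 -4.1]
0.04 t 48.58 [ 0.6094 -0.2775  0.0361] w 0.0394 F [ 13.4  -5.6 -13. ]
top throttle_grip [([0.519, -0.335, 0.094], 0.67)]
top slide_grip [([0.606, -0.277, 0.054], 0.66)]
top filter1 [([0.648, 0.016, 0.05], 0.88), ([0.644, -0.054, 0.05], 0.61)]
top trigger_pad [([0.703, 0.244, 0.065], 0.73), ([0.544, -0.276, -0.001], 0.33)]
side throttle_grip [([0.516, -0.333, 0.088], 0.67)]
side slide_grip [([0.61, -0.276, 0.053], 0.7)]
side filter1 [([0.651, 0.016, 0.05], 0.59), ([0.648, -0.052, 0.051], 0.57)]
side trigger_pad [([0.7, 0.245, 0.07], 0.69), ([0.553, -0.277, 0.004], 0.48), ([0.647, 0.015, 0.053], 0.39)]
```

View pics/off_top.png

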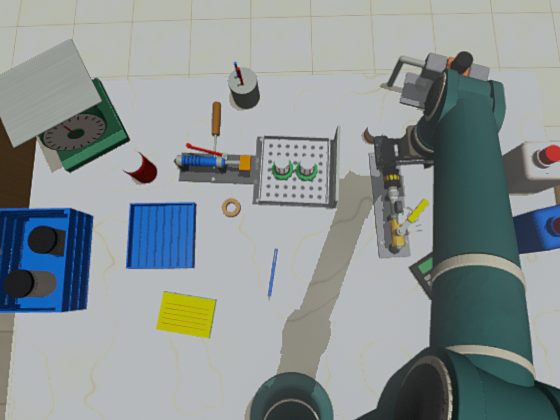

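View pics/off_side.png

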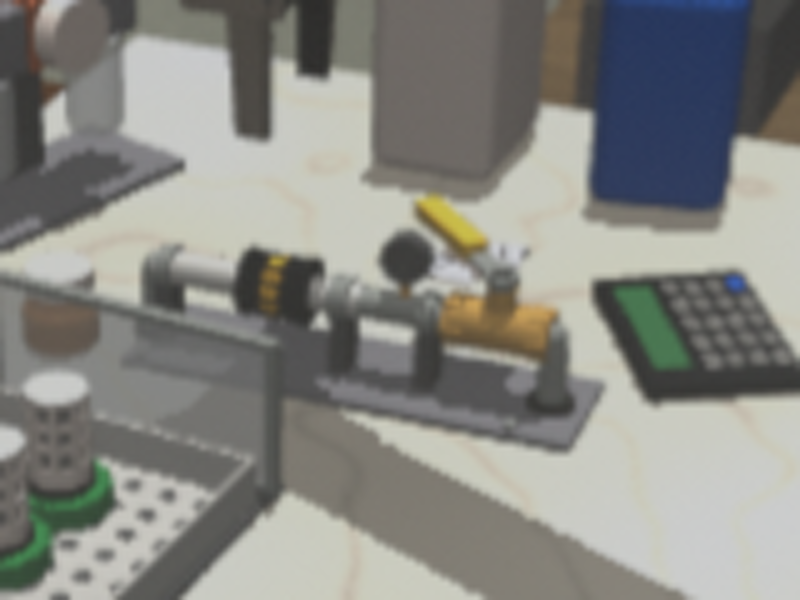

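```bash
python3 - <<'E'
from h import *
D=np.array([.467,.347])
p=locate([.649,.016],rad=.035); ok=carry(p,D+[0,.036],TH,TH,zp=.046,zq=.0425,lift=.14); print(ok)
print(fl())
if ok:
    p=locate([.647,-.053],rad=.035); ok=carry(p,D-[0,.036],TH,TH,zp=.046,zq=.0425,lift=.14); print(ok)
    env.reach([.50,.0,.30],R(best([.50,.0,.30],TH))); env.pause(.3)
print(fl()); snap('end'); st()
E
```

```text
loc [[0.648, 0.02, 0.048], [0.648, 0.014, 0.054]]
grasp t 54.04 [0.6483 0.0167 0.046 ] w 0.0375 F [0.6 0.  0.7]
lift t 54.82 [0.6472 0.0164 0.139 ] w 0.0376 F [ 0.1  0.5 -2. ]
over t 56.83 [0.4678 0.3819 0.1399] w 0.0375 F [ 0.3 -0.1 -1.3]
down t 57.95 [0.4674 0.3835 0.0432] w 0.0376 F [ 0.3 -0.1 -0.1]
True
[('top', [0.645, -0.052, 0.051], 0.93), ('top', [0.465, 0.383, 0.043], 0.71), ('side', [0.468, 0.379, 0.049], 0.94), ('side', [0.645, -0.054, 0.052], 0.84)]
loc [[0.647, -0.053, 0.048], [0.645, -0.058, 0.051]]
grasp t 63.55 [ 0.6463 -0.0555  0.046 ] w 0.0377 F [-0.2 -0.6  0.2]
lift t 64.33 [ 0.6456 -0.0556  0.1391] w 0.0376 F [-0.7  0.2 -1. ]
over t 66.33 [0.4676 0.31   0.1399] w 0.0375 F [ 0.3  0.5 -1.3]
down t 67.46 [0.4674 0.3114 0.0431] w 0.0377 F [-0.9 -0.2 -1. ]
True
[('top', [0.465, 0.386, 0.043], 0.88), ('top', [0.465, 0.313, 0.044], 0.7), ('top', [0.461, -0.282, 0.094], 0.63), ('side', [0.466, 0.384, 0.046], 0.7), ('side', [0.465, 0.314, 0.05], 0.64)]
 t 71.03 [5.e-01 1.e-04 3.e-01] w 0.092 F [-0.3 -1.  -0.5]
```

View pics/end_top.png

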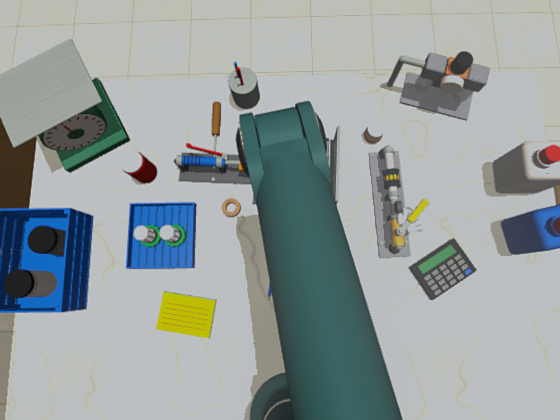

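View pics/end_side.png

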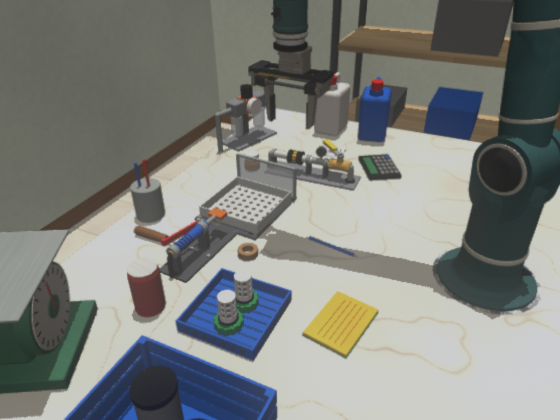

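Both filters stand in the blue tray (top view 145,235 and 172,235). The blow-off tray is empty, the gun's red lever is out, the sleeve is at the robot end, the throttle is at half, and the other things are where they were. I'm handing the job in.

```bash
python3 - <<'E'
from h import *
for c in('top','side'):
    viewer.read_camera(c); print([(n,np.round(tip_of(c,n)[0]['at'],3).tolist()) for n in('slide_grip','throttle_grip','trigger_pad') if tip_of(c,n)])
workorder.finish_job()
E
```

```text
[('slide_grip', [0.606, -0.276, 0.056]), ('throttle_grip', [0.516, -0.336, 0.091]), ('trigger_pad', [0.705, 0.244, 0.066])]
[('slide_grip', [0.609, -0.277, 0.056]), ('throttle_grip', [0.515, -0.335, 0.088]), ('trigger_pad', [0.466, 0.379, 0.05])]
the job is handed in; nothing more can be done
```

I did the whole job in order and handed it in at about 71 s; no verdict is reported. Only two filters were on the counter.

**What I did**
- **Blow-off:** I set the throttle to half and pushed the air slide to its on stop. With both filters in the blow-off tray, I squeezed the gun's lever for about a second and let it go. The jaws closed to 34 mm, where 35 mm counts as fully squeezed.
- **Afterwards:** I pulled the slide back to its off stop and stood both filters in the drying tray.
- **Disturbance:** One filter was knocked about 4 cm aside while I moved the other. I found it again before picking it up.

**Last checks**
- **Filters:** Both are upright, about 35 mm either side of the drying tray's centre (the limit is 64 mm).
- **Air slide:** It reads within about 4 mm of where it started, and the arm felt about 13 N against the off stop.
- **Throttle:** My readings, taken at different points in the run, range from about 42 to 46 degrees. The last network reading is about 44, within the 5 degree tolerance.
- **Gun lever:** It is back at its rest position in the top view. The side-view network mistook a filter for it in the last reading, so I discarded that one.
- **Other things on the counter:** None looks moved in the last pictures.

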